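# Load the suction pump's filter stack

### The arm

A 7-joint arm with a two-finger parallel gripper is mounted at the origin on a cart in front of the work surface, level with it; the furniture and walls round the work are solid. World frame = base frame: x ahead of the robot, y to its left, z up, the work surface at z = 0. Lengths are in m, angles in rad, forces in N, time in s.
With the tool pointing down it reaches from about 0.425 to 0.875 m from the base axis. Payload 4.7 kg.
Tool frame: the origin (TCP) lies midway between the tips of the shut fingers; the grasp point (between the pads) lies 19 mm behind it (ctrl.grip_depth is the distance from the TCP to the grasp point, in m); z points along the fingers, y is the direction in which the jaws open and shut (so a half turn about z gives the same grasp; the last joint's range is limited). The gripper opens to 87 mm and grips with 3 to 60 N. Pads are 19 mm wide; open, the fingers measure 117 mm over their backs; the gripper's body (75 mm by 190 mm) begins 51 mm behind the grasp point.
Start: joints at [-1.19, 0.321, -0.07, 1.45, 0.023, 1.371, -0.057], TCP at [0.233, 0.607, 0.223] pointing down, gripper open.
Joint ranges: [-2.86, 2.86], [-0.3, 2.09], [-1.38, 1.24], [0.06, 2.45], [-1.56, 4.7], [0.09, 2.05], [-2.69, 2.69]. Speed limits (rad/s): [2.57, 2.57, 3.14, 3.14, 3.14, 3.14, 3.14].

### API

Orientations are given as a rotation vector (axis times angle).
In Python, from bench import ctrl gives the robot as it stands. The module is installed in compiled form; this text tells all that it offers.
- The arm moves only by the shell command python3 -m inch 'ROWS' [FORCE]. ROWS is JSON, a list of rows, each a list of 5 numbers: the opening, from -1 (shut) to 1 (fully open), so that 0 is half open, then the shift along the tool's x, y, z in mm, then the turn about the tool's z in rad. In form: [[fingers, tx, ty, tz, twist], ...]. A call has 1 to 5 rows; each row shifts and turns the pose as measured when the row begins, along the tool's axes as they then stand; what a row does not reach is not made up. A row lasts 1/8 s, in which the tool goes at most 62.5 mm and 10.7 degrees, less where a joint would pass 70% of its speed; a pose out of reach is approached as far as the arm can. A call is refused whole if a number of a shift passes 62.5 or a number of a turn 0.188, either way. A call with a gripper value outside its range is refused whole. The fingers move at their own pace and stop on an object; FORCE is the grip in N (left out, the last holds). Time passes only in rows, so rows that do not move let the fingers close. It gives the time, the measured TCP pose, the force and the opening at its end, in the units of the state.
- ctrl.get_state(): the state, without advancing time (a new reading comes with each control period).
- ctrl.get_image(name): name is "scene" or "top"; returns a dict with "color" (480x640x3 uint8, red, green, blue), "range_z" (480x640 float32, m along the optical axis (not along the pixel's ray), 0 where there is no reading), "K" (3x3 intrinsics, pixels), "R" (3x3) and "t" (3): a world point X has camera coordinates R X + t. Camera axes: x right, y down, z forward; pixel columns grow to the right and rows downward; lengths in m; the calibration is good to about 2 mm. A picture is of the moment at which its call begins.
- ctrl.close_job(): hands the job in, once; it reports no verdict.
The state is a dict: "time": time; "joint_positions": joint angles; "qd": joint speeds; "joint_torque": joint torques, N m; "position": TCP position; "tool_rot": TCP orientation; "ft_force": force on the tool from outside, world axes, zero at the start; "torque": the same for the moment, N m; "grip_width": opening from 0.0 (shut) to 1.0 (fully open).
Only numpy, scipy, OpenCV 4.12 (cv2) and the standard library are available. Lean on these libraries where they do the work, as an engineer would, in place of code of your own. Each camera call takes 0.05 s, during which the arm holds its last target. There are 200 camera calls.

### The job

Load the filter onto the horizontal spindle of the white suction pump: first the white filter cartridge, against the pump, then the orange end cap behind it, open side towards the pump. See that each is fully home, so that both stand upright and square with no gaps, and leave the red-lidded cup, the timer and the glucose meter where they are.

Things in the scene. Friction and masses are not known exactly. Their poses are not given: they have to be found in the camera images.
- pump: White box-shaped suction pump, fixed, 70 deep (x) x 150 wide (y) x 74 mm high; a gauge and a hose nozzle on the rear half of its top reach 93 mm. Origin: centre of its underside, on the worktop. Its front face, at x = -35 mm in its own frame, looks along its -x, roughly towards the robot, and carries the spindle, which sticks out 75 mm along -x with free worktop under it.
- spindle_tip (a point): Free end of the pump's horizontal steel spindle, on its axis, 33 mm above the worktop; axes as the pump's. The spindle is 16 mm in diameter, with a cone on its last 10 mm (6 mm at the tip). Parts slide along the worktop onto it. When the cartridge is home, 15 mm of spindle still sticks out of it, so whatever pushes it must press beside or above the spindle.
- spindle_root (a point): Point on the pump's front face on the spindle's axis, 33 mm above the worktop; axes as the pump's (-x points out along the spindle, 75 mm to the tip).
- cartridge_mid (a point): Centre of the white filter cartridge with grey pleat lines, a loose rigid block 60 (x) x 80 (y) x 66 mm high (z), 0.22 kg, standing upright on the worktop with its centre 33 mm up. A round bore of 26 mm diameter goes right through it along its x, through the centre; either end may lead. Home: touching the pump, centre 30 mm out from its front face.
- end_cap_mid (a point): Centre of the orange end cap, a loose rigid block 30 (x) x 80 (y) x 66 mm high, 0.15 kg, upright, its centre 33 mm up. A blind round bore, 26 mm diameter, 20 mm deep, opens on its +x face, which must face the pump (it starts facing roughly away from the robot); the -x face is closed, with a black circle. Home: centre 75 mm out from the pump's front face, 15 mm of spindle inside.
- red_cup_mid (a point): Centre of a specimen cup with a red lid, 62 mm diameter, 72 mm high, loose; a bystander.
- timer: White lab timer, 58 x 66 x 17 mm, loose, lying flat; origin at the centre of its underside; a bystander.
- meter: White glucose meter with a blue button, 93 x 52 x 20 mm, loose, lying flat; origin at the centre of its underside; a bystander.
There are look-alikes about, which are no part of the job. What is meant by the part that bears end_cap_mid is not yellow, and is the larger of those in its own colour.

How it is judged:
By the outcome, as a careful person would: the job done as asked, in the order asked, and still so for the second after the job is handed in, with the robot touching nothing.
It also fails if it takes over 67 s, if anything falls off the work surface, if the arm or the gripper's body presses on something with over 40 N, if the wrist force passes 120 N, or if a joint passes its speed limit or range.

## Working session

There is one attempt and no reset: what is moved stays moved. The work goes in short steps, Python scripts to look and compute and a shell command to move; the robot and the scene stay as the last step left them, time stands still between calls to the robot, and variables do not carry over. Pictures are saved under pics/ and viewed, about 8 in all and at most 12, crops included, and the job is handed in when it is done.

```bash
mkdir -p pics
cat > h.py <<'E'
import numpy as np, cv2
from bench import ctrl
def shot(n):
    return ctrl.get_image(n)
def save(im,f,crop=None,s=1):
    c=im["color"][:,:,::-1]
    if crop: x0,y0,x1,y1=crop; c=c[y0:y1,x0:x1]
    cv2.imwrite("pics/"+f,cv2.resize(c,None,fx=s,fy=s,interpolation=cv2.INTER_CUBIC))
def ray(im,u,v,z):
    K,R,t=im["K"],im["R"],im["t"]; o=-R.T@t
    d=R.T@np.linalg.solve(K,np.array([u,v,1.])); return o+d*(z-o[2])/d[2]
def pts(im):
    z=im["range_z"]; v,u=np.mgrid[:480,:640]; K=im["K"]
    c=np.stack([(u-K[0,2])/K[0,0]*z,(v-K[1,2])/K[1,1]*z,z],-1)
    return (c-im["t"])@im["R"]
E
python3 - <<'E'
from h import *
s=ctrl.get_state(); print({k:np.round(v,3) for k,v in s.items()}, ctrl.grip_depth)
for n in("scene","top"):
    im=shot(n); save(im,n+"0.png"); print(n,im["K"][0,0],-im["R"].T@im["t"]); np.savez(n+"0.npz",**im)
E
```

```text
{'time': np.float64(0.0), 'joint_positions': array([-1.19 ,  0.322, -0.07 ,  1.452,  0.023,  1.371, -0.057]), 'qd': array([-0.   , -0.002,  0.001,  0.   ,  0.   , -0.   ,  0.001]), 'joint_torque': array([ 0.0000e+00, -4.9129e+01, -4.0400e-01, -3.1253e+01, -6.4000e-02,
        4.3000e-02,  0.0000e+00]), 'position': array([0.233, 0.606, 0.221]), 'tool_rot': array([-5.730e-01, -3.089e+00,  3.000e-03]), 'ft_force': array([ 0.629, -1.025,  0.183]), 'torque': array([-0.045, -0.035,  0.03 ]), 'grip_width': np.float64(1.002)} 0.0187
scene 565.615635332673 [ 0.08818865 -0.34728233  0.83147532]
top 587.5499781664993 [0.40199209 0.04570018 1.09303785]
```

View pics/scene0.png

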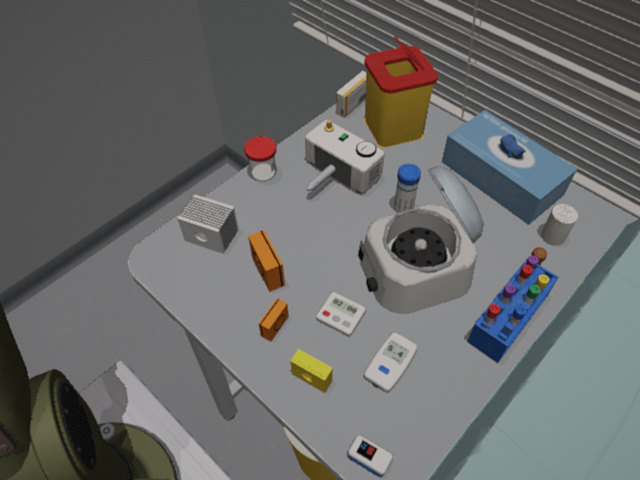

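View pics/top0.png

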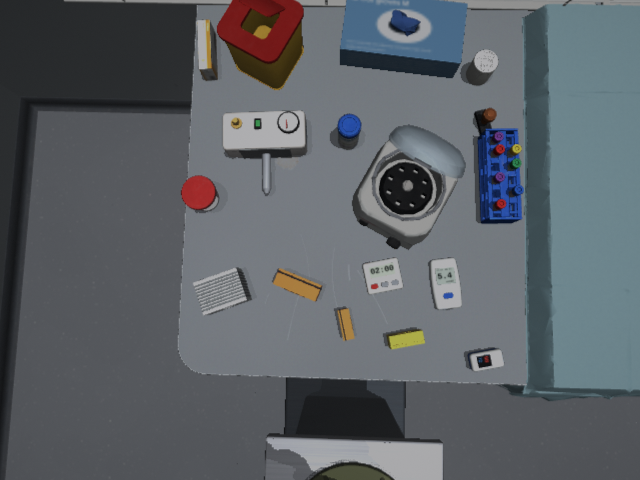

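Top view: white cartridge (220,291), pump (264,132) with its spindle reaching (267,192), cup (200,193), timer (383,276) and meter (446,284). The candidates for the end cap are the large orange block (297,285), the small orange block (346,324) and the yellow block (406,339). By the description it is the large orange one. I'll measure these and check the choice in a crop.

```bash
cat > m.py <<'E'
from h import *
def rect(im,mask,name,zlo,zhi):
    P=pts(im); z=P[...,2]
    m=mask&(z>zlo)&(z<zhi)&(im["range_z"]>0)
    n,l,st,_=cv2.connectedComponentsWithStats(m.astype(np.uint8))
    for i in range(1,n):
        if st[i,4]<100: continue
        q=P[l==i]; h=np.median(q[:,2])
        v,u=np.nonzero(l==i)
        w=np.array([ray(im,a,b,h)[:2] for a,b in zip(u,v)],np.float32)
        (c,s,a)=cv2.minAreaRect(w)
        print(name,"px",u.mean().round(),v.mean().round(),"c",np.round(c,4),"size",np.round(s,4),"ang",round(a,1),"h",h.round(4),len(q))
if __name__=="__main__":
    import sys
    im=shot("top")
    hsv=cv2.cvtColor(im["color"],cv2.COLOR_RGB2HSV); H,S,V=[hsv[...,i].astype(int) for i in range(3)]
    u=np.arange(640)[None,:]; v=np.arange(480)[:,None]
    rect(im,(H>5)&(H<20)&(S>150)&(v>200),"orange",.02,.09)
    rect(im,(S<255)&(u>180)&(u<262)&(v>240)&(v<330),"cart",.058,.075)
    rect(im,(u>205)&(u<320)&(v>100)&(v<170)&(S<255),"pump",.066,.08)
    rect(im,(u>255)&(u<280)&(v>156)&(v<200)&(S<255),"spindle",.033,.05)
    rect(im,(u>170)&(u<230)&(v>165)&(v<220)&(S<255),"cup",.062,.08)
    rect(im,(v>240)&(u>355)&(u<410)&(S<255)&(v<300),"timer",.012,.03)
    rect(im,(v>240)&(u>420)&(u<480)&(S<255)&(v<320),"meter",.012,.03)
E
python3 m.py
python3 - <<'E'
from h import *
im=shot("scene"); save(im,"c1.png",(170,110,390,350),2.4)
E
```

```text
orange px 296.0 286.0 c [0.4177 0.1085] size [0.0791 0.0223] ang 68.6 h 0.0659 559
orange px 347.0 324.0 c [0.3552 0.0186] size [0.0518 0.0128] ang 12.7 h 0.0439 214
cart px 220.0 291.0 c [0.4066 0.2412] size [0.0602 0.082 ] ang 21.3 h 0.0657 1612
pump px 261.0 131.0 c [0.6937 0.1748] size [0.0711 0.1472] ang 2.8 h 0.073 2726
spindle px 266.0 174.0 c [0.6194 0.1722] size [0.0672 0.0147] ang 2.2 h 0.0388 288
cup px 198.0 192.0 c [0.5786 0.2872] size [0.0629 0.0598] ang 46.8 h 0.0717 952
timer px 382.0 275.0 c [ 0.443  -0.0455] size [0.0575 0.0654] ang 12.6 h 0.015 984
meter px 446.0 283.0 c [ 0.4324 -0.1594] size [0.0913 0.0515] ang 8.5 h 0.018 1360
```

View pics/c1.png

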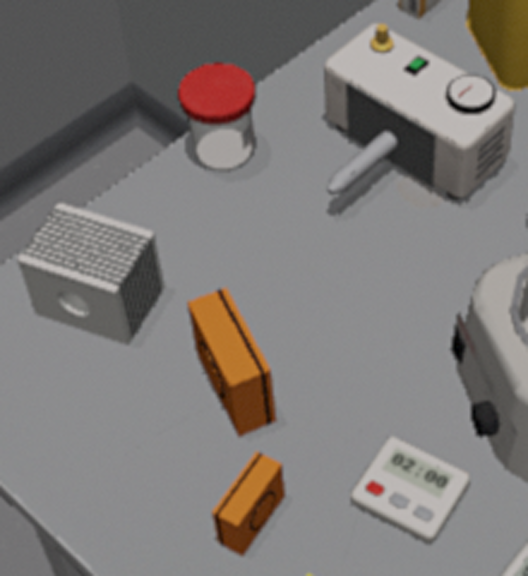

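The crop confirms it: the large orange block at (230,360) in the crop has its black circle on the face towards the robot, and the cartridge's bore shows at (75,302). Next I'll refine with both cameras and work out the approach.

```bash
cat > g.py <<'E'
from h import *
from scipy.spatial.transform import Rotation as Ro
def go(x,y,z,yaw):  # yaw deg of jaw-normal axis (part's x), mod 180
    s=ctrl.get_state(); R=Ro.from_rotvec(s["tool_rot"]).as_matrix()
    d=R.T@(np.array([x,y,z])-s["position"])*1000
    cur=np.degrees(np.arctan2(R[1,0],R[0,0])); e=(yaw-cur+90)%180-90
    print("t",round(s["time"],2),"pos",s["position"].round(4),"axis",round((cur+90)%180-90,2),"tilt",R[:,2].round(3),"F",s["ft_force"].round(1),"w",round(s["grip_width"]*87,1))
    print("  shift mm",d.round(1),"twist",round(-np.radians(e),3), "q7",s["joint_positions"][[0,4,5,6]].round(2))
E
python3 - <<'E'
from m import *
from g import go
for n in("top","scene"):
    im=shot(n); P=pts(im); ok=np.ones((480,640),bool); X,Y=P[...,0],P[...,1]
    def near(x,y,r): return np.hypot(X-x,Y-y)<r
    rect(im,near(.4066,.2412,.07),n+" cart",.060,.072)
    rect(im,near(.418,.1085,.058),n+" cap",.060,.072)
    rect(im,near(.6937,.1748,.1),n+" pump",.068,.078)
    m=near(.62,.172,.05)&(X<.648)&(P[...,2]>.025)&(P[...,2]<.045)
    for a,b in((.59,.61),(.61,.63),(.63,.65)):
        q=P[m&(X>a)&(X<b)]; print(n,"sp",q.mean(0).round(4),q.max(0).round(3))
go(.4066,.2412,.2,21.3)
E
```

```text
top cart px 220.0 291.0 c [0.4065 0.2414] size [0.0602 0.0814] ang 21.3 h 0.0659 1598
top cap px 297.0 284.0 c [0.4219 0.1072] size [0.0801 0.0299] ang 69.2 h 0.0656 796
top pump px 261.0 131.0 c [0.6934 0.175 ] size [0.0706 0.1471] ang 3.1 h 0.073 2537
top sp [0.6007 0.1706 0.0384] [0.61  0.177 0.044]
top sp [0.6205 0.1717 0.0384] [0.63  0.18  0.044]
top sp [0.6387 0.1731 0.0378] [0.648 0.181 0.044]
scene cart px 206.0 214.0 c [0.4066 0.2393] size [0.0647 0.0857] ang 21.2 h 0.0667 1339
scene cap px 265.0 251.0 c [0.422  0.1057] size [0.085  0.0315] ang 69.5 h 0.0664 763
scene pump px 342.0 146.0 c [0.6924 0.1729] size [0.074  0.1501] ang 3.1 h 0.0743 1658
scene sp [0.6001 0.1689 0.0384] [0.61  0.178 0.044]
scene sp [0.62   0.17   0.0385] [0.63  0.181 0.043]
scene sp [0.6391 0.1706 0.0389] [0.648 0.181 0.045]
t 0.3 pos [0.233  0.6066 0.2222] axis -21.01 tilt [-0.    -0.001 -1.   ] F [ 0.3 -0.7 -0.2] w 87.1
  shift mm [-293.  -278.9   22.4] twist -0.738 q7 [-1.19  0.02  1.37 -0.06]
```

```bash
python3 -m inch '[[1,-42,-40,0,0],[1,-42,-40,0,0],[1,-42,-40,0,0],[1,-42,-40,0,0],[1,-42,-40,0,0]]' 20
python3 -m inch '[[1,-42,-40,0,0],[1,-38,-36,0,-0.1],[1,0,0,0,-0.18],[1,0,0,0,-0.18],[1,0,0,0,-0.18]]'
python3 -c "
from g import *
go(.4066,.2405,.1,21.3)"
```

```text
time: 0.92
position: [0.3579, 0.3418, 0.2205]
tool_rot: [-0.557, -3.09, -0.001]
ft_force: [1.5, -0.4, 0.9]
grip_width: 1.002
time: 1.55
position: [0.4105, 0.2327, 0.2217]
tool_rot: [-0.455, 3.107, 0.004]
ft_force: [-0.1, 0.9, -0.4]
grip_width: 0.998
t 1.55 pos [0.4105 0.2327 0.2217] axis 16.67 tilt [ 0.001  0.003 -1.   ] F [-0.1  0.9 -0.4] w 86.8
  shift mm [  1.8   8.3 121.7] twist -0.081 q7 [-0.81  0.01  1.32  1.28]
```

```bash
python3 -m inch '[[1,2,8,30,-0.08],[1,0,0,50,0],[1,0,0,40,0],[1,0,0,0,0]]'
python3 -c "
from g import *
go(.4066,.2405,.018,21.3)"
```

```text
time: 2.05
position: [0.4075, 0.2411, 0.1006]
tool_rot: [-0.584, 3.081, 0.008]
ft_force: [0.4, -0.5, 1.4]
grip_width: 1.002
t 2.05 pos [0.4075 0.2411 0.1006] axis 21.48 tilt [ 0.005  0.006 -1.   ] F [ 0.4 -0.5  1.4] w 87.2
  shift mm [ 1.6 -0.5 82.6] twist 0.003 q7 [-0.82 -0.01  1.06  1.37]
```

```bash
python3 -m inch '[[1,1,0,28,0],[1,0,0,0,0],[1,0,0,8,0],[1,0,0,5,0]]'
python3 -c "
from g import *
go(.4066,.2405,.018,21.3)
save(shot('scene'),'d1.png',(150,140,300,270),4)"
```

```text
time: 2.55
position: [0.4115, 0.2442, 0.066]
tool_rot: [-0.582, 3.071, 0.016]
ft_force: [-0.5, -0.3, 0.2]
grip_width: 1.001
t 2.55 pos [0.4115 0.2442 0.066 ] axis 21.47 tilt [ 0.014  0.013 -1.   ] F [-0.5 -0.3  0.2] w 87.1
  shift mm [ 6.8 -2.  47.8] twist 0.003 q7 [-0.81 -0.03  0.97  1.38]
```

View pics/d1.png

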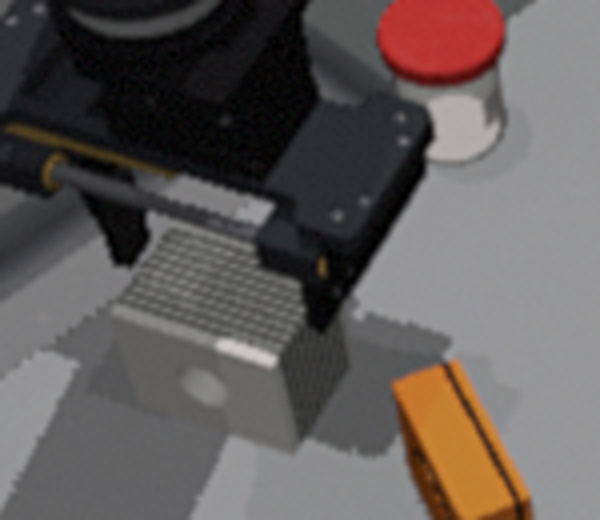

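```bash
python3 -m inch '[[1,6,-2,0,0],[1,0,0,12,0],[1,0,0,12,0],[1,0,0,12,0]]'
python3 -c "
from g import *
go(.4066,.2405,.018,21.3)"
```

```text
time: 3.1
position: [0.4077, 0.241, 0.0288]
tool_rot: [-0.582, 3.068, 0.019]
ft_force: [0.8, 0.0, -0.0]
grip_width: 0.999
t 3.1 pos [0.4077 0.241  0.0288] axis 21.47 tilt [ 0.016  0.015 -1.   ] F [ 0.8  0.  -0. ] w 87.0
  shift mm [ 1.4 -0.2 10.7] twist 0.003 q7 [-0.81 -0.04  0.88  1.4 ]
```

```bash
python3 -m inch '[[1,1,0,9,0],[-1,0,0,0,0],[-1,0,0,0,0],[-1,0,0,0,0]]' 30
python3 -c "
from g import *
go(.558,.168,.05,3.1)"
```

```text
time: 3.6
position: [0.4058, 0.2402, 0.0175]
tool_rot: [-0.583, 3.071, 0.016]
ft_force: [-0.6, 0.6, -1.4]
grip_width: 0.917
t 3.6 pos [0.4058 0.2402 0.0175] axis 21.48 tilt [ 0.013  0.013 -1.   ] F [-0.6  0.6 -1.4] w 79.8
  shift mm [-115.7 -122.7  -31.4] twist 0.321 q7 [-0.81 -0.05  0.86  1.4 ]
```

```bash
python3 -m inch '[[-1,0,0,-12,0],[-1,-23,-29,0,0],[-1,-23,-29,0,0],[-1,-23,-29,0,0],[-1,-23,-29,0,0]]'
python3 -m inch '[[-1,0,0,0,0.16],[-1,0,0,0,0.16],[-1,0,0,0,0]]'
python3 -c "
from g import *
go(.536,.166,.018,3.1)"
```

```text
time: 4.22
position: [0.536, 0.1676, 0.0346]
tool_rot: [-0.594, 3.067, 0.021]
ft_force: [-0.1, -0.2, -2.2]
grip_width: 0.92
time: 4.6
position: [0.5403, 0.1643, 0.0375]
tool_rot: [-0.076, 3.121, 0.024]
ft_force: [0.7, -0.1, -1.6]
grip_width: 0.921
t 4.6 pos [0.5403 0.1643 0.0375] axis 2.78 tilt [ 0.02   0.016 -1.   ] F [ 0.7 -0.1 -1.6] w 80.1
  shift mm [ 4.6  1.6 19.4] twist -0.006 q7 [-0.66 -0.15  0.94  1.4 ]
```

```bash
python3 -m inch '[[-1,4,1,12,0],[-1,0,0,5,0],[-1,0,0,0,0],[1,0,0,0,0],[1,0,0,0,0]]'
python3 -c "
from g import *
go(.536,.166,.018,3.1)
save(shot('scene'),'e1.png',(170,80,410,260),3.3)"
```

```text
time: 5.22
position: [0.5362, 0.1665, 0.0201]
tool_rot: [-0.087, 3.12, 0.026]
ft_force: [-1.0, -0.1, 0.1]
grip_width: 0.986
t 5.22 pos [0.5362 0.1665 0.0201] axis 3.2 tilt [ 0.02   0.017 -1.   ] F [-1.  -0.1  0.1] w 85.8
  shift mm [ 0.2 -0.5  2.1] twist 0.002 q7 [-0.66 -0.16  0.91  1.41]
```

View pics/e1.png

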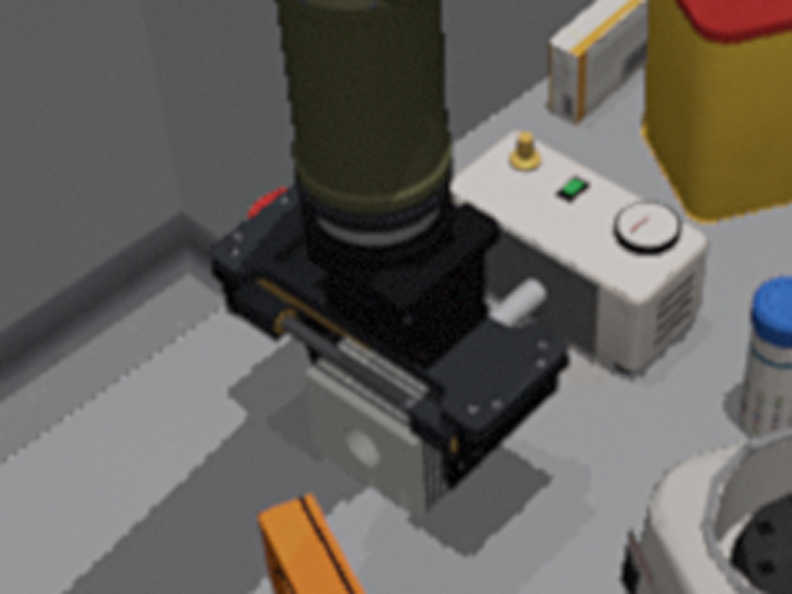

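```bash
python3 -m inch '[[-1,0,0,0,0],[-1,0,0,0,0],[-1,-10,0,0.2,0],[-1,-12,0,0.2,0],[-1,-12,0,0.2,0]]' 30
python3 -c "
from g import *
go(.6287,.1711,.020,3.1)"
```

```text
time: 5.9
position: [0.5716, 0.1688, 0.0206]
tool_rot: [-0.088, 3.12, 0.027]
ft_force: [-1.4, 0.1, 1.2]
grip_width: 0.92
t 5.9 pos [0.5716 0.1688 0.0206] axis 3.23 tilt [ 0.02   0.018 -1.   ] F [-1.4  0.1  1.2] w 80.0
  shift mm [-57.1  -0.9   1.8] twist 0.002 q7 [-0.63 -0.18  0.93  1.44]
```

```bash
python3 -m inch '[[-1,-10,0,0.2,0],[-1,-12,0,0.2,0],[-1,-12,0,0.2,0],[-1,-10,0,0.2,0],[-1,-6,0,0.2,0]]' 30
python3 -c "
from g import *
go(.6287,.1711,.020,3.1)"
```

```text
time: 6.52
position: [0.6258, 0.1716, 0.0206]
tool_rot: [-0.088, 3.121, 0.026]
ft_force: [-3.6, -0.5, 3.3]
grip_width: 0.922
t 6.53 pos [0.6258 0.1716 0.0206] axis 3.21 tilt [ 0.019  0.017 -1.   ] F [-3.6 -0.5  3.3] w 80.3
  shift mm [-2.9 -0.7  0.7] twist 0.002 q7 [-0.59 -0.21  0.98  1.48]
```

```bash
for i in 1 ; do python3 -m inch '[[-1,-4,0,0,0],[-1,-4,0,0,0]]' 40; python3 -m inch '[[-1,-4,0,0,0],[-1,-4,0,0,0]]'; python3 -m inch '[[-1,-4,0,0,0],[-1,-5,0,0,0]]'; done
python3 -c "
from g import *
go(.6287,.1711,.020,3.1)
"
```

```text
time: 6.78
position: [0.6308, 0.1719, 0.0206]
tool_rot: [-0.089, 3.129, 0.025]
ft_force: [-18.3, -0.9, 15.6]
grip_width: 0.92
time: 7.02
position: [0.6305, 0.1718, 0.0205]
tool_rot: [0.095, -3.133, -0.021]
ft_force: [-12.8, -1.0, 11.0]
grip_width: 0.918
time: 7.28
position: [0.6304, 0.1718, 0.0204]
tool_rot: [0.099, -3.113, -0.017]
ft_force: [-16.5, -1.2, 13.4]
grip_width: 0.918
t 7.28 pos [0.6304 0.1718 0.0204] axis 3.67 tilt [-0.027  0.01  -1.   ] F [-16.5  -1.2  13.4] w 79.9
  shift mm [ 1.8 -0.6  0.4] twist 0.01 q7 [-0.57 -0.22  1.05  1.49]
```

```bash
python3 -m inch '[[1,0,0,0,0],[1,0,0,0,0],[1,0,0,-20,0],[1,0,0,-30,0],[1,0,0,-40,0]]' 
python3 -m inch '[[1,0,0,-50,0],[1,60,0,0,0],[1,60,0,0,0],[1,50,0,0,0],[1,0,0,0,0]]'
cat > chk.py <<'E'
from m import *
im=shot("top")
P=pts(im); X,Y=P[...,0],P[...,1]
rect(im,(np.hypot(X-.65,Y-.173)<.2)&(X<.662)&(X>.53)&(Y>.12)&(Y<.225),"cart+cap",.058,.0705)
rect(im,(np.hypot(X-.6937,Y-.1748)<.1),"pump",.071,.078)
rect(im,(np.hypot(X-.422,Y-.107)<.058),"cap0",.060,.072)
s=(abs(X-.60)<.07)&(abs(Y-.172)<.03)
for a in np.arange(.56,.67,.006):
    q=P[s&(X>a)&(X<a+.006)]; print(round(a,3),np.round(np.median(q[:,2]),4) if len(q) else None,end=" ")
E
python3 chk.py; python3 -c "
from g import *
go(.422,.1065,.1,-20.7)
save(shot('top'),'f1.png',(160,80,340,320),2.4)"
```

```text
time: 7.9
position: [0.6323, 0.1703, 0.1118]
tool_rot: [0.099, -3.112, -0.015]
ft_force: [0.5, -0.1, -0.3]
grip_width: 0.995
time: 8.52
position: [0.4677, 0.1593, 0.179]
tool_rot: [0.096, -3.134, -0.027]
ft_force: [-0.7, -0.2, 0.5]
grip_width: 1.002
cart+cap px 268.0 164.0 c [0.6318 0.177 ] size [0.062  0.0942] ang 1.3 h 0.0657 1326
pump px 260.0 130.0 c [0.6947 0.1748] size [0.0677 0.1471] ang 2.8 h 0.0735 2069
cap0 px 303.0 286.0 c [0.4197 0.1016] size [0.0681 0.0298] ang 69.2 h 0.0657 580
0.56 -0.0004 0.566 -0.0002 0.572 -0.0006 0.578 -0.0007 0.584 -0.0005 0.59 0.0004 0.596 0.0339 0.602 0.059 0.608 0.0655 0.614 0.0655 0.62 0.0658 0.626 0.0659 0.632 0.0656 0.638 0.0659 0.644 0.0661 0.65 0.0657 0.656 0.0662 0.662 0.0704 0.668 0.0732 t 8.57 pos [0.47   0.1593 0.1796] axis 3.44 tilt [-0.004  0.017 -1.   ] F [ 0.9  0.  -0.3] w 87.2
  shift mm [ 50.9 -51.2  78.9] twist 0.421 q7 [-0.73 -0.02  1.23  1.28]
```

View pics/f1.png

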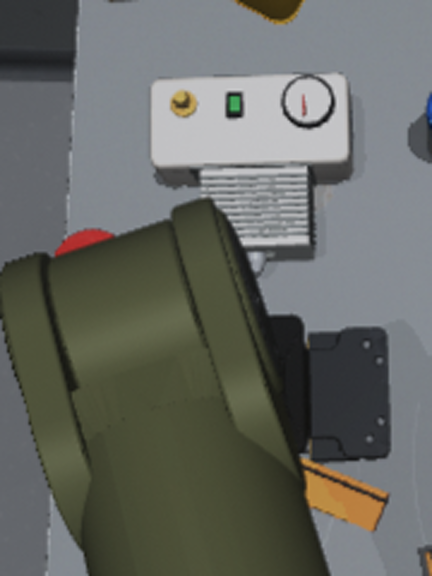

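The cartridge is level and about 60 mm deep, right up against the pump at (255,165), with the spindle stub showing at (258,262). Next is the end cap.

```bash
python3 -m inch '[[1,24,-26,0,0],[1,24,-26,0,0.14],[1,0,0,0,0.14],[1,0,0,0,0.14],[1,0,0,40,0]]' 
python3 -c "
from g import *
go(.424,.106,.1,-20.7)"
```

```text
time: 9.25
position: [0.4381, 0.1031, 0.1453]
tool_rot: [0.595, 3.075, 0.034]
ft_force: [-0.2, -0.2, -0.4]
grip_width: 1.002
t 9.25 pos [0.4381 0.1031 0.1453] axis -21.92 tilt [ 0.014  0.019 -1.   ] F [-0.2 -0.2 -0.4] w 87.2
  shift mm [14.4 -3.7 45.1] twist -0.021 q7 [-0.67  0.02  1.15  0.89]
```

```bash
python3 -m inch '[[1,13,-4,20,-0.02],[1,1,0,25,0],[1,0,0,8,0],[1,0,0,0,0]]' 
python3 -c "
from g import *
go(.424,.106,.018,-20.7)"
```

```text
time: 9.75
position: [0.4299, 0.1038, 0.091]
tool_rot: [0.573, 3.076, 0.03]
ft_force: [-0.5, -0.4, 0.4]
grip_width: 1.002
t 9.75 pos [0.4299 0.1038 0.091 ] axis -21.1 tilt [ 0.016  0.016 -1.   ] F [-0.5 -0.4  0.4] w 87.2
  shift mm [ 6.9 -1.5 72.9] twist -0.007 q7 [-0.67  0.    1.03  0.91]
```

```bash
python3 -m inch '[[1,5,0,10,-0.01],[1,2,0,8,0],[1,0,0,0,0]]' 
python3 -c "
from g import *
go(.424,.106,.018,-20.7)
save(shot('scene'),'k1.png',(190,180,340,310),4)"
```

```text
time: 10.12
position: [0.4252, 0.1072, 0.0736]
tool_rot: [0.557, 3.076, 0.032]
ft_force: [-0.1, 0.5, 0.9]
grip_width: 1.009
t 10.12 pos [0.4252 0.1072 0.0736] axis -20.52 tilt [ 0.019  0.017 -1.   ] F [-0.1  0.5  0.9] w 87.8
  shift mm [ 1.4 -2.8 55.5] twist 0.003 q7 [-0.68 -0.    0.98  0.92]
```

View pics/k1.png

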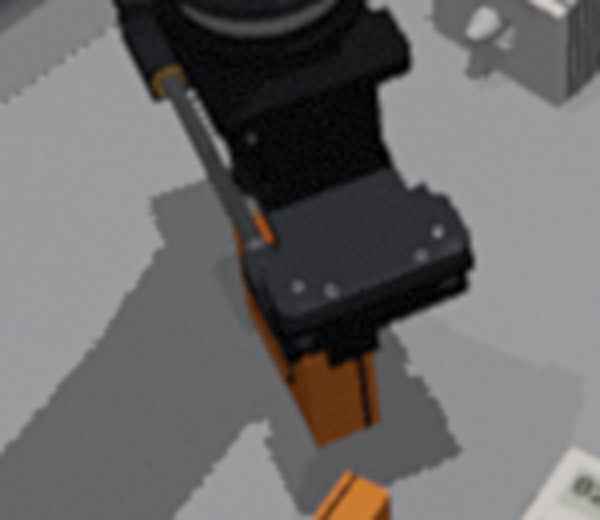

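```bash
python3 -m inch '[[1,1,-1,10,0],[1,0,0,4,0],[1,0,0,0,0]]'; python3 -m inch '[[1,0,-1,8,0],[1,0,0,4,0]]'
python3 -c "
from g import *
go(.424,.106,.018,-20.7)"
```

```text
time: 10.55
position: [0.4247, 0.1069, 0.0593]
tool_rot: [0.556, 3.075, 0.033]
ft_force: [0.3, -0.1, -0.1]
grip_width: 1.002
time: 10.8
position: [0.4249, 0.1063, 0.0468]
tool_rot: [0.556, 3.074, 0.034]
ft_force: [-0.3, 0.1, 0.5]
grip_width: 1.003
t 10.8 pos [0.4249 0.1063 0.0468] axis -20.53 tilt [ 0.021  0.018 -1.   ] F [-0.3  0.1  0.5] w 87.3
  shift mm [ 1.1 -1.3 28.8] twist 0.003 q7 [-0.67 -0.02  0.92  0.94]
```

```bash
python3 -m inch '[[1,0,-1,14,0],[1,0,0,12,0],[1,0,0,2,0],[-1,0,0,0,0],[-1,0,0,0,0]]' 30; python3 -m inch '[[-1,0,0,0,0],[-1,0,0,-14,0]]'
python3 -c "
from g import *
go(.545,.1668,.032,3.1)"
```

```text
time: 11.42
position: [0.4248, 0.1057, 0.0161]
tool_rot: [0.556, 3.075, 0.033]
ft_force: [0.3, -0.0, -0.5]
grip_width: 0.927
time: 11.68
position: [0.4235, 0.105, 0.03]
tool_rot: [0.557, 3.077, 0.031]
ft_force: [-0.4, 0.0, -1.5]
grip_width: 0.921
t 11.68 pos [0.4235 0.105  0.03  ] axis -20.53 tilt [ 0.018  0.017 -1.   ] F [-0.4  0.  -1.5] w 80.1
  shift mm [-92.1 100.4   1.2] twist -0.412 q7 [-0.67 -0.04  0.88  0.95]
```

```bash
python3 -m inch '[[-1,-19,23,0,0],[-1,-19,23,0,0],[-1,-19,23,0,0],[-1,-19,23,0,0],[-1,0,0,0,-0.14]]' ; python3 -m inch '[[-1,0,0,0,-0.14],[-1,0,0,0,-0.14],[-1,0,0,0,0]]'
python3 -c "
from g import *
go(.545,.1668,.018,3.1)"
```

```text
time: 12.3
position: [0.5328, 0.1678, 0.0401]
tool_rot: [0.334, 3.101, 0.037]
ft_force: [-0.5, 0.1, -1.4]
grip_width: 0.929
time: 12.68
position: [0.5341, 0.1686, 0.0432]
tool_rot: [-0.116, 3.111, 0.033]
ft_force: [-0.0, -1.2, -0.8]
grip_width: 0.922
t 12.68 pos [0.5341 0.1686 0.0432] axis 4.24 tilt [ 0.027  0.022 -0.999] F [-0.  -1.2 -0.8] w 80.2
  shift mm [-10.   -3.1  25.5] twist 0.02 q7 [-0.61 -0.11  0.94  1.39]
```

```bash
python3 -m inch '[[-1,0,-2,14,0.02],[-1,0,0,10,0],[-1,0,0,1,0],[1,0,0,0,0],[1,0,0,0,0]]'
python3 -c "
from g import *
go(.545,.1668,.018,3.1)
save(shot('scene'),'n1.png',(190,90,390,240),4)"
```

```text
time: 13.3
position: [0.535, 0.167, 0.0169]
tool_rot: [-0.074, 3.112, 0.033]
ft_force: [-0.8, -0.3, -0.4]
grip_width: 0.99
t 13.3 pos [0.535  0.167  0.0169] axis 2.71 tilt [ 0.028  0.022 -0.999] F [-0.8 -0.3 -0.4] w 86.1
  shift mm [-10.   -0.7  -0.8] twist -0.007 q7 [-0.61 -0.13  0.89  1.38]
```

View pics/n1.png

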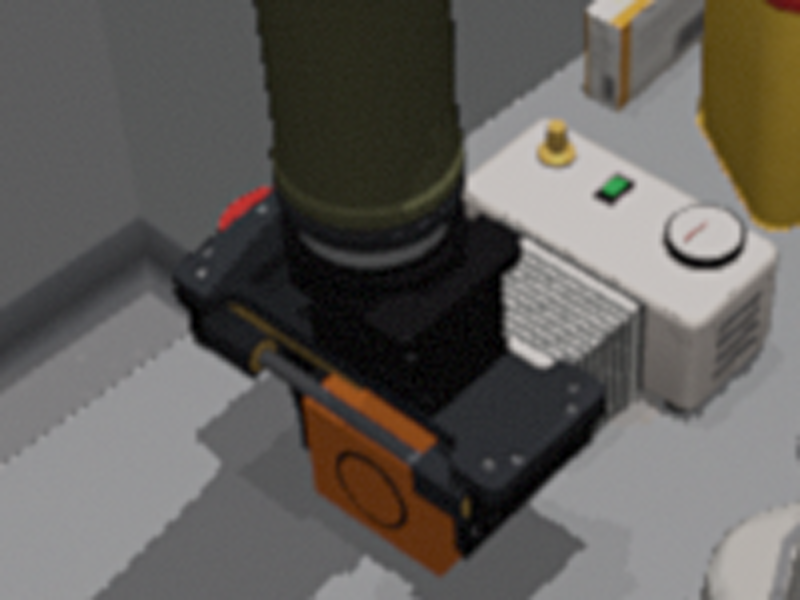

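```bash
python3 -m inch '[[-1,0,0,0,-0.007],[-1,0,0,0,0],[-1,-10,0,0.3,0],[-1,-12,0,0.3,0],[-1,-12,0,0.3,0]]' 30;  python3 -m inch '[[-1,-8,0,0.3,0],[-1,-5,0,0.2,0],[-1,-3,0,0,0]]'
python3 -c "
from g import *
go(.588,.1692,.017,3.1)"
```

```text
time: 13.98
position: [0.5712, 0.1694, 0.0177]
tool_rot: [-0.086, 3.111, 0.034]
ft_force: [-0.3, -0.3, -0.7]
grip_width: 0.923
time: 14.35
position: [0.5891, 0.1701, 0.0175]
tool_rot: [-0.085, 3.111, 0.033]
ft_force: [-0.3, -0.7, -0.1]
grip_width: 0.924
t 14.35 pos [0.5891 0.1701 0.0175] axis 3.13 tilt [ 0.028  0.022 -0.999] F [-0.3 -0.7 -0.1] w 80.4
  shift mm [ 1.2 -0.9  0.5] twist 0.0 q7 [-0.57 -0.16  0.93  1.43]
```

```bash
python3 -m inch '[[-1,-3,0,0,0],[-1,-3,0,0,0]]' 40; python3 -m inch '[[-1,-3,0,0,0],[-1,-4,0,0,0]]'; python3 -m inch '[[-1,-4,0,0,0]]'
python3 -c "
from g import *
go(.588,.1692,.017,3.1)"
```

```text
time: 14.6
position: [0.5902, 0.1702, 0.0174]
tool_rot: [-0.09, 3.122, 0.031]
ft_force: [-9.7, -2.2, 8.6]
grip_width: 0.926
time: 14.85
position: [0.59, 0.1701, 0.0174]
tool_rot: [-0.098, 3.137, 0.028]
ft_force: [-14.6, -1.2, 13.2]
grip_width: 0.918
time: 14.98
position: [0.5899, 0.17, 0.0174]
tool_rot: [0.101, -3.134, -0.026]
ft_force: [-11.9, -1.7, 10.4]
grip_width: 0.92
t 14.97 pos [0.5899 0.17   0.0174] axis 3.69 tilt [-0.007  0.016 -1.   ] F [-11.9  -1.7  10.4] w 80.0
  shift mm [ 1.9 -0.7  0.4] twist 0.01 q7 [-0.56 -0.17  0.97  1.45]
```

```bash
python3 -m inch '[[1,0,0,0,0],[1,0,0,0,0],[1,0,0,-20,0],[1,0,0,-35,0],[1,0,0,-50,0]]' 
python3 -m inch '[[1,0,0,-60,0],[1,0,-60,0,0],[1,0,-60,0,0],[1,0,-60,0,0],[1,0,-60,0,0]]'
cat > fin.py <<'E'
from h import *
from m import rect
import sys
from g import go
go(.5,-.1,.2,3.1)
for n in("top","scene"):
    im=shot(n); P=pts(im); X,Y,Z=P[...,0],P[...,1],P[...,2]
    hsv=cv2.cvtColor(im["color"],cv2.COLOR_RGB2HSV); org=(hsv[...,0]>4)&(hsv[...,0]<22)&(hsv[...,1]>150)
    reg=(abs(X-.6)<.06)&(abs(Y-.17)<.055)
    rect(im,reg&org,n+" orange",.05,.075)
    rect(im,reg&(hsv[...,1]<90)&(X<.6585),n+" white+stripe",.055,.0695)
    rect(im,reg&(X<.659),n+" both",.055,.0695)
    rect(im,np.hypot(X-.6937,Y-.1748)<.1,n+" pump",.071,.078)
    rect(im,np.hypot(X-.5786,Y-.2872)<.05,n+" cup",.062,.08)
    rect(im,np.hypot(X-.443,Y+.0455)<.05,n+" timer",.012,.03)
    rect(im,np.hypot(X-.4324,Y+.1594)<.06,n+" meter",.012,.03)
    # top height profile along the spindle, left and right of it
    for w in(-.03,0,.03):
        s=abs(Y-.172-w)<.006
        print(n,w,[(round(a*1000),float(np.round(np.median(Z[s&(abs(X-a)<.003)])*1000,1))) for a in np.arange(.57,.665,.006) if (s&(abs(X-a)<.003)).any()])
    save(im,n+sys.argv[1]+".png",(215,110,335,200) if n=="top" else (270,100,400,215),5)
E
python3 fin.py f
```

```text
time: 15.6
position: [0.5889, 0.1677, 0.1236]
tool_rot: [0.1, -3.13, -0.022]
ft_force: [0.7, -0.0, 0.6]
grip_width: 1.003
time: 16.23
position: [0.606, -0.0298, 0.1968]
tool_rot: [0.157, -3.13, -0.126]
ft_force: [-28.7, 80.2, 14.3]
grip_width: 0.61
t 16.23 pos [ 0.606  -0.0298  0.1968] axis 5.74 tilt [-0.009  0.08  -0.997] F [-28.7  80.2  14.3] w 53.1
  shift mm [112.5 -58.8  -7.9] twist 0.046 q7 [-0.31 -0.2   1.32  1.84]
top orange px 266.0 193.0 c [0.5821 0.1677] size [0.0234 0.0787] ang 1.4 h 0.0655 597
top white+stripe px 266.0 166.0 c [0.63  0.176] size [0.0584 0.0922] ang 1.4 h 0.0657 1399
top both px 266.0 175.0 c [0.614  0.1755] size [0.0914 0.0916] ang 2.0 h 0.0656 2174
top pump px 260.0 131.0 c [0.6942 0.1756] size [0.0687 0.1457] ang 3.1 h 0.0735 2066
top cup px 198.0 192.0 c [0.579  0.2877] size [0.0614 0.0605] ang 2.9 h 0.0717 950
top timer px 371.0 275.0 c [ 0.4395 -0.0248] size [0.0583 0.0293] ang 1.6 h 0.0149 335
top -0.03 [(570, 24.1), (576, 65.3), (582, 66.0), (588, 66.4), (594, 65.4), (600, 65.1), (606, 65.5), (612, 65.5), (618, 65.4), (624, 65.9), (630, 65.8), (63
[... 1073 characters left out ...]
] size [0.0942 0.0511] ang 7.7 h 0.019 1756
scene -0.03 [(570, 2.5), (576, 36.7), (582, 66.3), (588, 66.2), (594, 66.5), (600, 67.0), (606, 67.5), (612, 66.9), (618, 66.8), (624, 67.1), (630, 67.1), (636, 67.1), (642, 66.9), (648, 67.6), (654, 67.7), (660, 67.0)]
scene 0 [(570, 33.8), (576, 59.4), (582, 66.3), (588, 66.7), (594, 65.9), (600, 67.3), (606, 66.9), (612, 67.2), (618, 66.4), (624, 66.5), (630, 66.9), (636, 66.9), (642, 66.3), (648, 67.3), (654, 66.8), (660, 67.6)]
scene 0.03 [(570, 31.8), (576, 67.2), (582, 66.1), (588, 66.5), (594, 67.3), (600, 67.0), (606, 67.0), (612, 66.8), (618, 67.9), (624, 67.1), (630, 67.7), (636, 67.7), (642, 66.8), (648, 67.3), (654, 67.5), (660, 67.7)]
```

View pics/scenef.png

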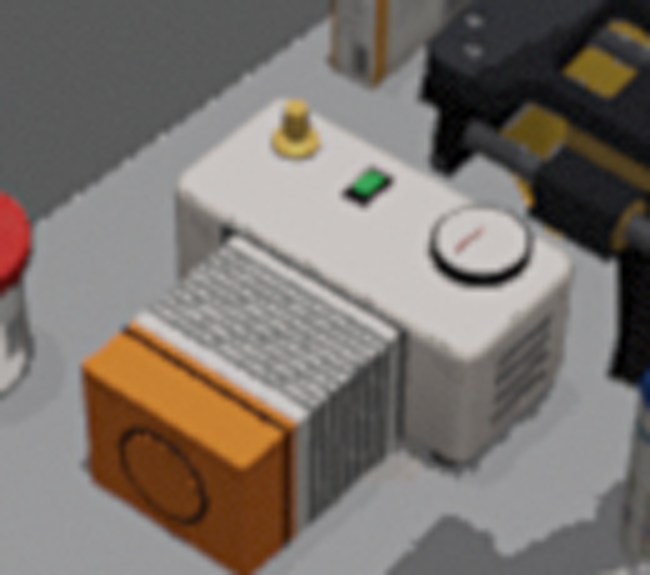

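View pics/topf.png

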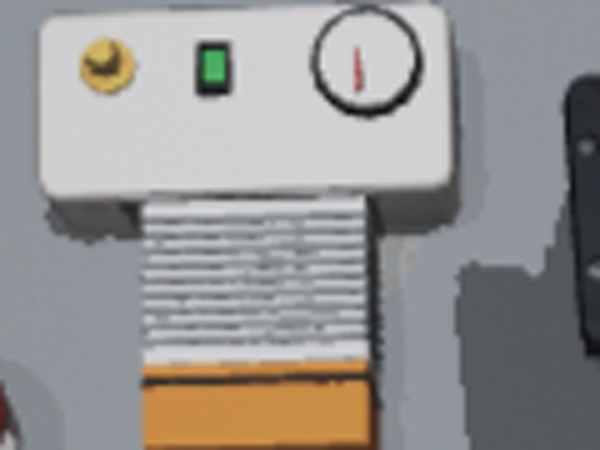

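Both parts look seated: upright, square, and about 91 mm stacked depth against 90 nominal. On the way out, though, the gripper ran into the white centrifuge on the right (80 N on the wrist). I'll back it off straight away and check what it touched.

```bash
python3 -m inch '[[1,0,15,0,0],[1,0,15,-20,0],[1,30,10,-20,0],[1,40,0,0,0],[1,0,0,0,0]]' 
python3 -c "
from g import *
go(.45,.05,.25,3.1)
save(shot('scene'),'z1.png')"
```

```text
time: 16.95
position: [0.5319, 0.0049, 0.2479]
tool_rot: [-0.171, 3.132, 0.128]
ft_force: [1.3, -0.4, 1.0]
grip_width: 0.997
t 16.95 pos [0.5319 0.0049 0.2479] axis 6.22 tilt [-0.002  0.081 -0.997] F [ 1.3 -0.4  1. ] w 86.7
  shift mm [76.5 53.8  1.7] twist 0.054 q7 [-0.4  -0.11  1.38  1.72]
```

View pics/z1.png

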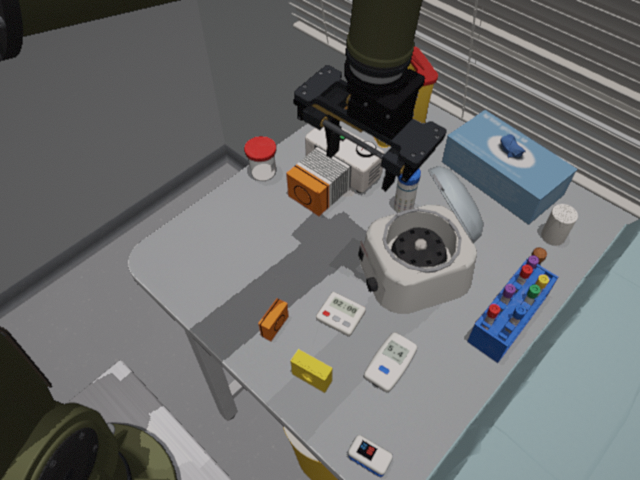

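Nothing was disturbed: the centrifuge, timer (341,312), meter (390,361) and cup (260,158) are all where they were. One last check that the cap is square, using sub-pixel edge lines.

Run:
```python
from h import *
im=shot("top"); save(im,"q.png",(200,90,340,230),4)
for name,I in(("now",im["color"].astype(float)),):
    G=I.mean(2); 
    def line(lab,c0,c1,r0,r1,f,z):
        us=np.arange(c0,c1); vs=[]
        for u in us:
            w=f(u,r0,r1); vs.append((w*np.arange(r0,r1)).sum()/w.sum())
        k=np.polyfit(us,vs,1); r=np.array(vs)-np.polyval(k,us); ok=abs(r)<1.2*r.std()+.3; k=np.polyfit(us[ok],np.array(vs)[ok],1)
        a,b=ray(im,c0,np.polyval(k,c0),z),ray(im,c1,np.polyval(k,c1),z)
        d=a-b; print(lab,"yaw",np.degrees(np.arctan2(-d[0],d[1])).round(2),"x@mid",((a+b)/2)[:2].round(4),"rms px",r.std().round(2))
    grad=lambda u,a,b: np.maximum(0,-(np.diff(G[a:b+1,u])))**2+1e-6
    gradp=lambda u,a,b: np.maximum(0,(np.diff(G[a:b+1,u])))**2+1e-6
    line("cap front edge",247,286,196,204,grad,.066)
    line("cap stripe",247,286,182,190,lambda u,a,b:np.maximum(0,np.median(G[a:b,u])-G[a:b,u])**2+1e-6,.066)
    sat=cv2.cvtColor(im["color"],cv2.COLOR_RGB2HSV)[...,1].astype(float)
    line("cap/cart boundary",247,286,179,185,lambda u,a,b:np.maximum(0,np.diff(sat[a:b+1,u]))**2+1e-6,.066)
    line("pump front edge L",225,243,144,152,grad,.074); line("pump rear edge",228,300,108,117,gradp,.074)
    line("pump front all",225,300,144,153,grad,.074)
```

```text
cap front edge yaw 2.54 x@mid [0.5718 0.1664] rms px 0.18
cap stripe yaw 3.02 x@mid [0.5949 0.1673] rms px 0.11
cap/cart boundary yaw 2.89 x@mid [0.6018 0.1675] rms px 0.07
pump front edge L yaw 0.86 x@mid [0.6585 0.2269] rms px 0.16
pump rear edge yaw 1.86 x@mid [0.7281 0.1762] rms px 0.95
pump front all yaw 2.21 x@mid [0.6599 0.1761] rms px 0.69
```

View pics/q.png

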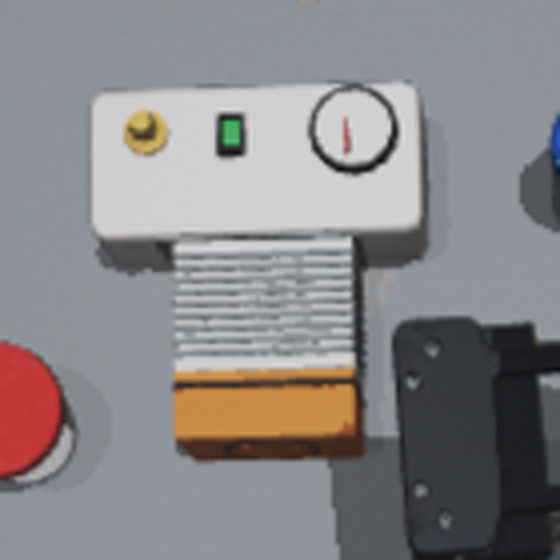

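```bash
python3 -c "
from bench import ctrl
s=ctrl.get_state();print(s['time'],s['ft_force'].round(1));ctrl.close_job()"
```

```text
17.05 [-0.1 -0.5 -0.1]
the job is handed in; nothing more can be done
```

The filter is loaded and handed in at 17 s: the cartridge went on first, then the larger orange end cap with its open side towards the pump. I pushed each along the spindle until it stopped at about 15 N, then released it.

**Last checks:**
- **Cap:** its outer face is at x = 0.572 m and it meets the cartridge at 0.602 m, so it takes up its full 30 mm and no gap shows.
- **Cartridge:** its far end works out at about 0.662 m and the pump's front face measures about 0.660 m. That is touching, within the 2 mm calibration.
- **Upright and square:** both tops are level at 65–67 mm. The cap is turned 2.5–3.0°. Readings for the pump varied: about 3.1° from its top outline, but 0.9–2.2° from its rounded edges, which fit less well.
- **Bystanders:** the cup, timer and meter are within about 3 mm of where I first measured them, which is about measurement error.

**One thing went wrong:** as I backed away after placing the cap, the open gripper hit the centrifuge. The wrist read about 86 N when I checked, below the 120 N limit, though it may have been higher just before. One finger was pushed in, so I think the fingers took the hit. I can't rule out that the gripper's body pressed with more than 40 N. In the picture afterwards nothing had visibly moved, and the arm ended clear of everything.

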